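# Unhitch the bike-trailer drawbar on the bench jig

### The job

Unhitch the trailer tongue from its tow ball: first draw the red safety pin up out of the latch and put it in the round metal parts dish. Then pull the yellow latch handle straight out sideways, away from the coupler, against its spring, and while it is pulled lift the tongue off the ball by that handle. Finish while still holding the tongue up, the coupler about 10 cm above where it sat on the ball, and do not disturb the jar, the screwdriver or the steel block.

Things in the scene. Friction and masses are not known exactly. Their poses are not given: they have to be found in the camera images.
- jig: Fixed steel jig, 130 x 480 x 10 mm base plate: blue ball mount (52 mm square, top at 63 mm) with a tow ball at one end, hinge of the trailer tongue at the other. Origin on the bench right under the ball; y runs along the tongue from ball to hinge, x is the sideways direction in which the latch pulls out, z up. Cross-member on blue stands at y 330 to 415 mm, 270 mm wide, 126 mm high
- ball (a point): Centre of the tow ball (radius 16 mm), 85 mm above the bench; axes as the jig's
- hinge (a point): On the hinge axis of the tongue, 320 mm from the ball along the jig's y, 95 mm above the bench; axes as the jig's, the hinge axis lies along its x
- tongue: The trailer tongue: black 30 mm square tube with the metal coupler and the latch at its free end. Origin on its hinge axis, at the point hinge; axes as the jig's when seated, so the tube runs along its -y
- tongue_hinge (a joint): Angle of the tongue about its hinge, rad: 0 = coupler seated on the ball, grows as the coupler is lifted (0.32 rad lifts it 100 mm); stops at 0.7. It falls back by its own weight (about 4 to 7 N at the coupler). While the latch is in it can rise only some 3 mm
- coupler (a point): Metal coupler at the tongue's end: 46 mm wide (x), y from -43 to 86 mm, top 115 mm above the bench when seated; moves with the tongue. This point is at its socket centre, on the ball's centre when seated; axes then as the jig's. On its +x side the spring bracket ends in a guide block (x 49 to 71 mm, 28 mm wide in y, top 91 mm above the bench) with a vertical pin hole at x = 60 mm
- latch_slide (a joint): Travel of the spring latch out of the coupler along the coupler's x, m: 0 = sprung home, fork under the ball; the ball is free from 0.0095 on; end stop at 0.016. Spring pushes it home: about 5 N at 0, 10 N at 0.013; let go, it springs back. While the safety pin is in it is blocked and gives 2 mm or so
- latch_grip (a point): Grip point of the yellow upright latch handle: 22 mm in x, 24 mm in y (grip it across this width, both sides are free), 66 mm tall, 60 to 126 mm above the bench when seated; the point is on its centre line, 19 mm below its top, 97 mm along x from the coupler's origin; axes as the coupler's
- pin: Loose safety pin, 74 mm long: steel shank 8 mm thick, 36 mm long; collar 20 mm across, 4 mm thick; above it a red grip 24 mm (x) by 12 mm (y), 34 mm tall. Origin at the shank's tip, z along the pin to the grip. At first upright in the guide block's hole (1.5 mm wider than the shank), collar on the block, its x along the jig's x; draw it straight up 40 mm or more
- pin_grip (a point): Middle of the red grip, 61 mm from the pin's tip, 116 mm above the bench at the start; top of the grip is 13 mm above it, the guide block's top 25 mm below it; axes as the pin's
- pin_mid (a point): Half-way along the pin, 37 mm from its tip
- dish: Round metal parts dish, loose, 140 mm across, 28 mm high, wall 3 mm, floor 4 mm thick; origin under its centre, on the bench
- jar: White jar with red label, loose, 60 mm across, 75 mm high, origin under its centre; leave alone
- screwdriver: Orange-handled screwdriver, about 200 mm long, lying on the bench beyond the jig; leave alone
- block: Steel block with three holes, 50 x 90 x 45 mm, standing on the bench, origin under its centre; leave alone
Mind the look-alikes: they are no part of the job. Several things have the shape of the dish; the one meant has the colours described above.

How it is judged:
On the way, in this order (a step that is already met when the one before it is completed fails the run):
1. the safety pin is out of the latch and lies in the dish, let go (horizontal distance between pin_mid and dish below 0.06 m and height (world z) of pin_mid below 0.045 m and contact force between pin and dish above 0.05 N and height (world z) of dish below 0.008 m and contact force between pin and the fingers below 0.05 N), for 0.2 s.
2. the latch is pulled out sideways past 8 mm with the tongue still on the ball (value of joint latch_slide above 0.008 m and value of joint tongue_hinge below 0.06 rad), for 0.05 s.
3. the tongue is lifted clear off the ball by the fingers (value of joint tongue_hinge above 0.12 rad and contact force between tongue and the fingers above 2 N), for 0.1 s.
At the end, for the whole second after the job is handed in: Fingers hold the handle or coupler (over 2 N); tongue still at 0.20 to 0.45 rad (coupler 63 to 139 mm above its seat), touching no bench object; pin at rest in the dish (middle within 60 mm of its centre, below 45 mm), dish on the bench (value of joint tongue_hinge between 0.2 and 0.45 rad and velocity of joint tongue_hinge between -0.05 and 0.05 rad/s and contact force between tongue and the fingers above 2 N and contact force between tongue and jar below 0.1 N and contact force between tongue and block below 0.1 N and contact force between tongue and screwdriver below 0.1 N and contact force between tongue and dish below 0.1 N and horizontal distance between pin_mid and dish below 0.06 m and height (world z) of pin_mid below 0.045 m and contact force between pin and dish above 0.05 N and height (world z) of dish below 0.008 m and linear speed of pin below 0.03 m/s); the arm keeps its last pose, push and grip.
It fails at once if the jar is pushed more than 30 mm or tipped over (distance of jar from where it was at the start of the episode above 0.03 m or angle between jar's own z axis and vertical above 0.5 rad).
It fails at once if the screwdriver is pushed more than 30 mm (distance of screwdriver from where it was at the start of the episode above 0.03 m).
It fails at once if the steel block is pushed more than 30 mm (distance of block from where it was at the start of the episode above 0.03 m).
It also fails if it takes over 54 s, if anything falls off the work surface, if the arm or the gripper's body presses on something with over 40 N, if the wrist force passes 120 N, or if a joint passes its speed limit or range.

### The arm

A 6-joint arm with a two-finger parallel gripper is mounted at the origin on the work surface. World frame = base frame: x ahead of the robot, y to its left, z up, the work surface at z = 0. Lengths are in m, angles in rad, forces in N, time in s.
With the tool pointing down it reaches from about 0.375 to 0.9 m from the base axis. Payload 3.1 kg.
Tool frame: the origin (TCP) lies between the finger pads; the fingertips stand 11 mm ahead of it and the grasp point (between the pads) lies 8 mm behind it; z points along the fingers, y is the line along which they close (so a half turn about z gives the same grasp; the last joint's range is limited). The gripper opens to 87 mm and grips with 3 to 60 N. Pads are 19 mm wide; open, the fingers measure 117 mm over their backs; the gripper's body (75 mm by 190 mm) begins 51 mm behind the grasp point.
Start: joints at [-1.383, 0.527, 1.433, -0, 1.181, -0.178], TCP at [0.224, -0.583, 0.234] pointing down, gripper open.
Joint ranges: [-3.08, 3.08], [-0.75, 2.2], [0.22, 2.44], [-1.43, 4.57], [0, 2.65], [-2.85, 2.85]. Speed limits (rad/s): [2.79, 2.79, 3.14, 3.14, 3.14, 3.14].

### API

Orientations are given as a unit quaternion [x, y, z, w].
In Python, from rig import robot gives the robot as it stands.
- The arm moves only by the tool move_arm, never from a script. Its argument "moves" is text: rows parted by semicolons, each of 7 numbers parted by spaces: the shift along the tool's x, y, z in units of 100 mm (1.0 is 100 mm), then the turn, a rotation vector about the tool's x, y, z in units of 90 degrees (1.0 is 90 degrees), then the opening, from 0 (shut) to 1 (fully open). A call has 1 to 12 rows; each row is the pose to reach, as a shift and turn from the pose commanded when the call began, along the tool's axes at that moment; what a row does not reach only later rows make up. A row lasts 1/10 s, in which the tool goes at most 50 mm and 8.59 degrees, less where a joint would pass 70% of its speed; a pose out of reach is approached as far as the arm can. A call with a number of a shift or a turn outside -1 to 1 is refused whole. A call with a gripper value outside its range is refused whole. The fingers move at their own pace and stop on an object; "squeeze" is the grip in N (left out, the last holds). Time passes only in rows, so rows that repeat a pose let the fingers close. It gives the time, the measured TCP pose, the force, the opening and the grip force at its end, in the units of the state.
- robot.get_obs(): the state, without advancing time (a new reading comes with each control period).
- robot.camera(name): name is "scene" or "top" or "wrist"; returns a dict with "image" (420x560x3 uint8, red, green, blue), "intrinsics" (3x3 intrinsics, pixels), "extrinsics" (4x4, takes a point from world to camera coordinates). Camera axes: x right, y up, looking along -z (the intrinsics and any distortion apply to the point x, -y, -z); pixel columns grow to the right and rows downward; lengths in m; the calibration is good to about 2 mm. A picture is of the moment at which its call begins. There is no depth.
- robot.hand_in(): hands the job in; it is judged then, once.
The state is a dict: "time": time; "q": joint angles; "joint_velocities": joint speeds; "joint_torque": joint torques, N m; "position": TCP position; "tool_rot": TCP orientation; "ft_force": force on the tool from outside, world axes, zero at the start; "moment": the same for the moment, N m; "grip_width": finger opening in m; "grip_force": force on a finger pad.
Only numpy, scipy, OpenCV 4.12 (cv2) and the standard library are available. Lean on these libraries where they do the work, as an engineer would, in place of code of your own. Each camera call takes 0.05 s, during which the arm holds its last target. There are 200 camera calls.

## Working session

There is one attempt and no reset: what is moved stays moved. The work goes in short steps, Python scripts to look and compute and a tool call to move; the robot and the scene stay as the last step left them, time stands still between calls to the robot, and variables do not carry over. Pictures are saved under pics/ and viewed, at most 10 in all, crops included, and the job is handed in when it is done.

Besides the shell and the picture viewer there is one more tool, called after ">>>" by a JSON object that holds its "name" and its "arguments". move_arm: Moves the arm, as the interface text tells. Shifts and turns lie within -1 to 1; 1 stands for 100 mm of shift or 90 degrees of turn. Its arguments: {"type":"object","properties":{"moves":{"type":"string"},"squeeze":{"type":"number"}},"required":["moves"]}

```bash
mkdir -p pics
cat > h.py <<'E'
import numpy as np, cv2, json
from rig import robot
from scipy.spatial.transform import Rotation as R
def snap(n,f):
    c=robot.camera(n); cv2.imwrite(f'pics/{f}.png',c['image'][:,:,::-1]); np.savez(f'pics/{f}.npz',K=c['intrinsics'],E=c['extrinsics']); return c
def proj(f,P):
    d=np.load(f'pics/{f}.npz'); p=d['E'][:3,:3]@np.array(P)+d['E'][:3,3]; p=p*[1,-1,-1]; q=d['K']@p; return q[:2]/q[2]
def ray(f,uv):
    d=np.load(f'pics/{f}.npz'); r=np.linalg.inv(d['K'])@[uv[0],uv[1],1]; r=r*[1,-1,-1]
    Rm=d['E'][:3,:3]; return -Rm.T@d['E'][:3,3], Rm.T@r
def atz(f,uv,z):
    o,r=ray(f,uv); return o+r*(z-o[2])/r[2]
def tri(obs):
    A=np.zeros((3,3));b=np.zeros(3)
    for f,uv in obs:
        o,r=ray(f,uv); r=r/np.linalg.norm(r); M=np.eye(3)-np.outer(r,r); A+=M;b+=M@o
    return np.linalg.solve(A,b)
E
python3 - <<'E'
from h import *
a=snap('scene','s0');b=snap('top','t0')
o=robot.get_obs();print(o)
E
```

```text
{'time': 0.1, 'q': array([-1.38247350e+00,  5.28380196e-01,  1.43379259e+00, -1.26877742e-05,
        1.18139538e+00, -1.78475493e-01]), 'joint_velocities': array([-0.00050756, -0.00301971, -0.00314287, -0.0001059 ,  0.00134295,
       -0.0006512 ]), 'joint_torque': array([ 4.88375872e-05, -4.40986204e+01, -1.77150643e+01,  6.35576318e-02,
        5.33680420e-02, -3.37858842e-05]), 'position': array([ 0.22405814, -0.58276376,  0.23265931]), 'tool_rot': array([ 9.83228540e-01,  1.82375062e-01, -1.07298668e-05, -9.87713800e-04]), 'ft_force': array([ 1.03727533,  0.20759824, -0.14069934]), 'moment': array([-0.011578  ,  0.00916988, -0.00745646]), 'grip_force': 0.0, 'grip_width': 0.08665297504716334}
```

View pics/s0.png

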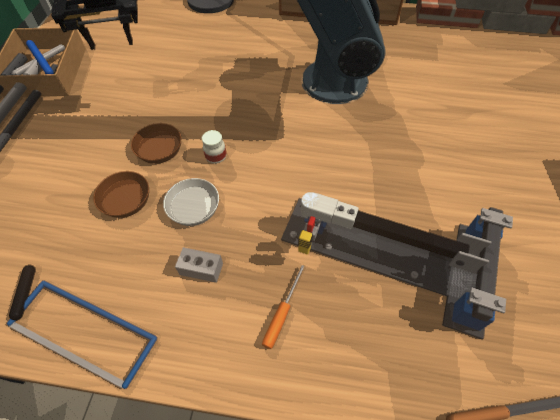

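View pics/t0.png

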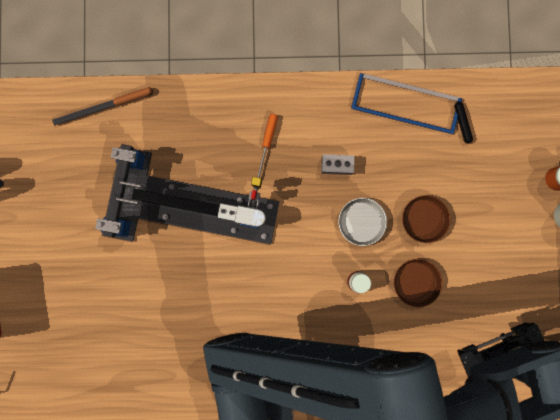

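Dish-shaped things in the top view: grey metal (362,221), brown (426,219), brown (417,283). The grey one fits "metal", and I'll confirm it in one enlarged composite. It also shows the latch area from both views.

Run:
```python
from h import *
s=cv2.imread('pics/s0.png');t=cv2.imread('pics/t0.png')
def cr(i,x,y,w,h,k): return cv2.resize(i[y:y+h,x:x+w],(w*k,h*k),interpolation=cv2.INTER_CUBIC)
top=np.hstack([cr(s,280,180,80,60+20,5)[:300],cr(t,210,165,80,60,5)])
bot=np.hstack([cr(s,90,120,200,150,2),cr(t,290,150,200,150,2)])
cv2.imwrite('pics/c0.png',np.vstack([top,bot]))
```

```text
(no output)
```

View pics/c0.png

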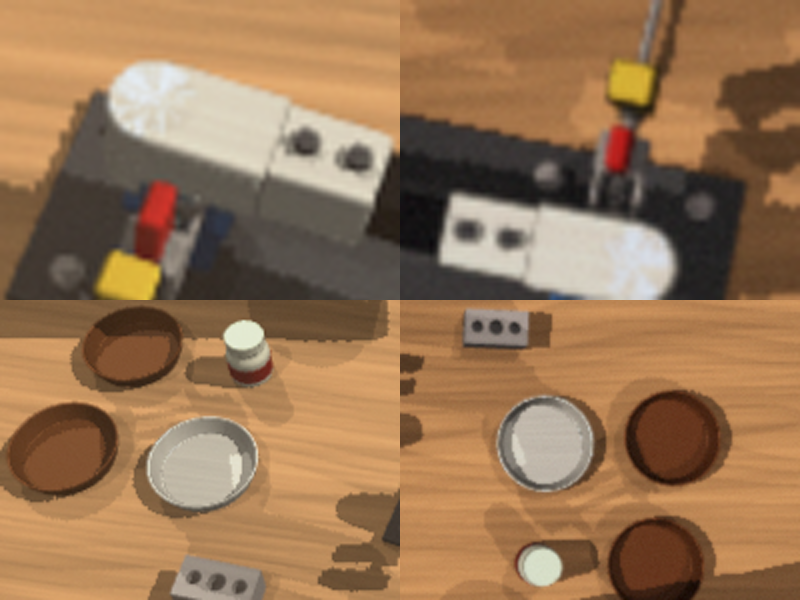

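The metal dish is the light grey one, at top (362.5,221.5) and scene (191,201.5); the other two are brown. The yellow handle's top is at top (256,181) and scene (306,235). The red pin's top is at top (254,195) and scene (311,221).

Run:
```python
from h import *
for n,s,t in [('handle',(306.2,234.6),(256.4,181.4)),('pin',(311.4,221),(253.8,194.6)),('dish',(191,201.5),(362.5,221.5)),('jar',(212,139),(360,283))]:
    print(n,tri([('s0',s),('t0',t)]).round(4))
print('dish at .028',atz('t0',(362.5,221.5),.028),atz('s0',(191,201.5),.028))
print('handle .126',atz('t0',(256.4,181.4),.126),'pin .129',atz('t0',(253.8,194.6),.129))
a=atz('t0',(124,154),.126);b=atz('t0',(110,227),.126);print('cross',a,b,np.linalg.norm(a-b),np.degrees(np.arctan2(*(a-b)[1::-1])))
a=atz('t0',(223.2,211),.115);b=atz('t0',(232.4+0,212.6),.115)
for p in [(0.224,-.583,.2)]:print(proj('t0',p))
q=robot.get_obs()['tool_rot'];print(R.from_quat(q).as_matrix().round(3))
```

```text
handle [ 0.654  -0.0175  0.1235]
pin [ 0.6182 -0.0103  0.1221]
dish [ 0.5439 -0.3211  0.0176]
jar [ 0.3698 -0.3025  0.0655]
dish at .028 [ 0.54321188 -0.31884471  0.028     ] [ 0.55047257 -0.31764556  0.028     ]
handle .126 [ 0.65375242 -0.01824834  0.126     ] pin .129 [ 0.61753141 -0.01075513  0.129     ]
cross [0.73635377 0.34302981 0.126     ] [0.53716798 0.38132413 0.126     ] 0.20283351021687432 -10.882576710461615
[481.922775  343.0818615]
[[ 0.933  0.359 -0.   ]
 [ 0.359 -0.933  0.002]
 [ 0.    -0.002 -1.   ]]
```

>>> {"name": "move_arm", "arguments": {"moves": "1 -0.7 0 0 0 0.356 1;1 -0.7 0 0 0 0.356 1;1 -0.7 0 0 0 0.356 1;1 -0.7 0 0 0 0.356 1;1 -0.7 0 0 0 0.356 1"}}

```text
time: 0.6
position: [0.2929, -0.4812, 0.2334]
tool_rot: [0.995, -0.095, -0.0, -0.0]
ft_force: [-0.5, -0.6, -0.3]
grip_width: 0.0869
grip_force: 0.0
```

>>> {"name": "move_arm", "arguments": {"moves": "0.45 -1 0 0 0 0 1;0.45 -1 0 0 0 0 1;0.45 -1 0 0 0 0 1"}}

```text
time: 0.9
position: [0.3568, -0.3885, 0.233]
tool_rot: [0.996, -0.093, -0.001, -0.002]
ft_force: [-0.1, 0.1, 0.4]
grip_width: 0.0872
grip_force: 0.0
```

>>> {"name": "move_arm", "arguments": {"moves": "0.45 -1 0 0 0 0 1;0.45 -1 0 0 0 0 1;0.45 -1 0 0 0 0 1"}}

```text
time: 1.2
position: [0.4203, -0.2998, 0.2333]
tool_rot: [0.996, -0.093, -0.0, -0.001]
ft_force: [-0.2, -0.5, 0.2]
grip_width: 0.0873
grip_force: 0.0
```

>>> {"name": "move_arm", "arguments": {"moves": "0.45 -1 0 0 0 0 1;0.45 -1 0 0 0 0 1;0.45 -1 0 0 0 0 1"}}

```text
time: 1.5
position: [0.484, -0.2112, 0.2335]
tool_rot: [0.996, -0.093, 0.0, -0.0]
ft_force: [-0.6, -0.2, 0.1]
grip_width: 0.0873
grip_force: 0.0
```

>>> {"name": "move_arm", "arguments": {"moves": "0.45 -1 0 0 0 0 1;0.45 -1 0 0 0 0 1;0.45 -1 0 0 0 0 1;0.45 -1 0 0 0 0 1"}}

```text
time: 1.9
position: [0.5461, -0.1242, 0.2333]
tool_rot: [0.996, -0.094, -0.0, 0.0]
ft_force: [-0.7, -0.0, 0.0]
grip_width: 0.0869
grip_force: 0.0
```

```bash
python3 -c "
from h import *
snap('wrist','w0')"
```

>>> {"name": "move_arm", "arguments": {"moves": "0.45 -0.8 0 0 0 0 1;0.45 -0.8 0 0 0 0 1;0.45 -0.8 0 0 0 0 1;0.45 -0.8 0 0 0 0 1"}}

```text
time: 2.35
position: [0.6045, -0.0558, 0.2332]
tool_rot: [0.995, -0.096, -0.001, 0.001]
ft_force: [-0.6, -0.1, -0.1]
grip_width: 0.0874
grip_force: 0.0
```

```bash
python3 -c "
from h import *
snap('wrist','w1')
a=cv2.imread('pics/w0.png');b=cv2.imread('pics/w1.png')
k=1.42
cv2.imwrite('pics/c1.png',np.hstack([cv2.resize(a,(400,300)),cv2.resize(b,(400,300))]))
d=np.load('pics/w1.npz');E=d['E'];print(-E[:3,:3].T@E[:3,3],E[:3,:3].round(2),robot.get_obs()['position'])
for f in('w0','w1'):print(f,proj(f,(.654,-.018,.126)),proj(f,(.618,-.011,.129)))"
```

```text
[ 0.67419901 -0.06983224  0.38375213] [[-0.19 -0.98  0.  ]
 [ 0.95 -0.18 -0.26]
 [ 0.25 -0.05  0.97]] [ 0.60400452 -0.05614797  0.23317713]
w0 [122.38244041 106.98353831] [126.25609764 153.70650547]
w1 [222.39563363 162.89269186] [223.80050878 206.24255497]
```

View pics/c1.png

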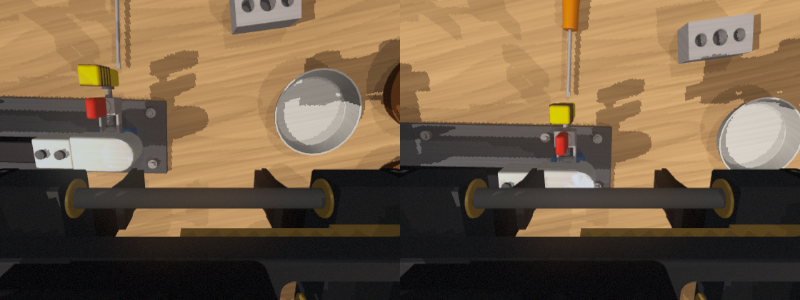

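The wrist views show the handle and pin near their predicted pixels, and the grey dish is confirmed. I'll enlarge the crop for corners.

```bash
python3 -c "
from h import *
a=cv2.imread('pics/w0.png');b=cv2.imread('pics/w1.png')
f=lambda i,x,y:cv2.resize(i[y:y+90,x:x+80],(400,450),interpolation=cv2.INTER_CUBIC)
cv2.imwrite('pics/c2.png',np.hstack([f(a,100,80),f(b,190,135)]))"
```

```text
(no output)
```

View pics/c2.png

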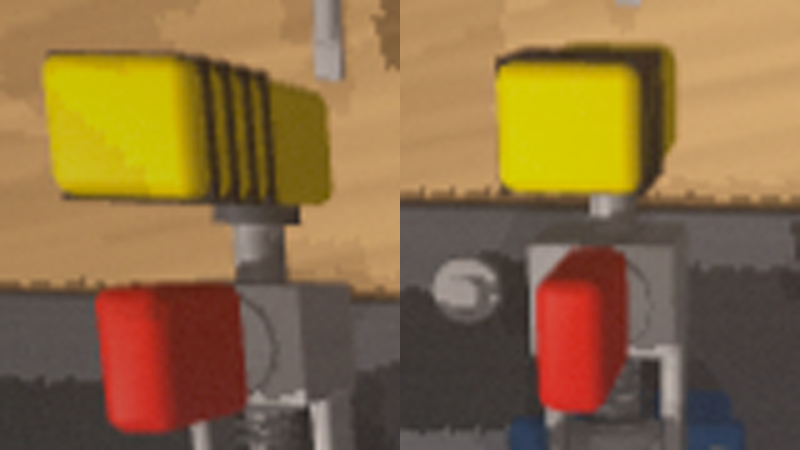

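```bash
python3 -c "
from h import *
h=tri([('w0',(124.4,105)),('w1',(223.6,160.6)),('t0',(256.4,181.4)),('s0',(306.2,234.6))])
p=tri([('w0',(126.6,152)),('w1',(224,204)),('t0',(253.8,194.6)),('s0',(311.4,221))])
print(h,p,tri([('w0',(124.4,105)),('w1',(223.6,160.6))]),tri([('w0',(126.6,152)),('w1',(224,204))]))
d=np.load('pics/w1.npz')
# yaw from handle top edge in w1 and known tool yaw
for u,v in [((498,188),(640,192)),((498,68),(640,66)),((498,68),(498,188)),((640,66),(640,192))]:
  A=[atz('w1',((q[0]-400)/5+190,q[1]/5+135),.126) for q in (u,v)]
  print(np.degrees(np.arctan2(*(A[1]-A[0])[1::-1])),np.linalg.norm(A[1]-A[0]))
o=robot.get_obs();M=R.from_quat(o['tool_rot']).as_matrix();print(M.round(3));
for P in (h,p):
  P=P.copy();P[2]=.116-.008;print('shift tool',M.T@(P-o['position']))
E=d['E'];print(np.degrees(np.arctan2(h[1]-p[1],h[0]-p[0])))
for n,uv in [('w1',((720+0)/1,0))]:pass
"
```

```text
[ 0.65478292 -0.01817116  0.12326672] [ 0.6188356  -0.01009304  0.12388033] [ 0.6554961  -0.01898342  0.12365573] [ 0.61943914 -0.01117859  0.12761299]
-102.64080598915409 0.023925948094794782
-100.22417109618469 0.023479325337126582
165.6752095545509 0.019946592301558933
167.0343276034481 0.020928336961623103
[[ 0.981 -0.193 -0.002]
 [-0.193 -0.981 -0.001]
 [-0.002  0.001 -1.   ]]
shift tool [ 0.04270325 -0.04718083  0.12506159]
shift tool [ 0.00587316 -0.04818486  0.12511617]
-12.665163688994022
```

>>> {"name": "move_arm", "arguments": {"moves": "0.06 -0.48 0 0 0 0.005 0.5;0.06 -0.48 0.4 0 0 0.005 0.5;0.06 -0.48 0.8 0 0 0.005 0.5;0.06 -0.48 0.8 0 0 0.005 0.5;0.06 -0.48 0.8 0 0 0.005 0.5"}}

```text
time: 2.9
position: [0.6193, -0.0098, 0.1535]
tool_rot: [0.995, -0.101, -0.001, 0.0]
ft_force: [0.5, 0.2, -0.1]
grip_width: 0.0549
grip_force: 0.0
```

```bash
python3 -c "
from h import *
snap('wrist','w2');snap('scene','s2');a=cv2.imread('pics/w2.png');b=cv2.imread('pics/s2.png')[170:290,250:410]
cv2.imwrite('pics/c3.png',np.hstack([cv2.resize(a,(400,300)),cv2.resize(b,(400,300))]))
o=robot.get_obs();print(o['position'],o['tool_rot'])
M=R.from_quat(o['tool_rot']).as_matrix();print(M.T@(np.array([.619,-.0105,.112])-o['position']))"
```

```text
[ 0.62138921 -0.00966937  0.15573858] [ 9.94906617e-01 -1.00782398e-01  1.91379815e-03  2.61498627e-04]
[-0.00234295  0.001287    0.04373003]
```

View pics/c3.png

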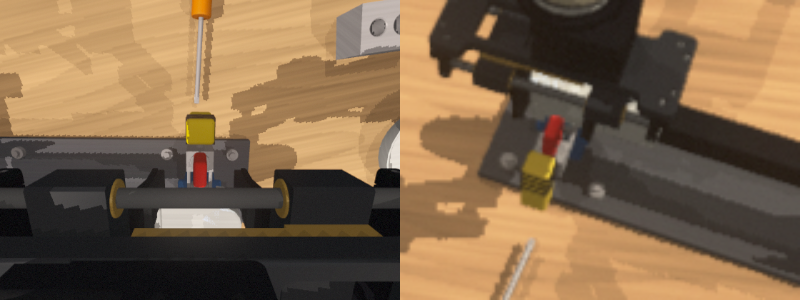

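The wrist view shows the pin grip at column 200, between the fingers at about 155 and 250, so it is centred. Going down to grip.

>>> {"name": "move_arm", "arguments": {"moves": "0 0 0.2 0 0 0 0.5;0 0 0.43 0 0 0 0.5;0 0 0.43 0 0 0 0.5;0 0 0.43 0 0 0 0;0 0 0.43 0 0 0 0;0 0 0.43 0 0 0 0;0 0 0.43 0 0 0 0;0 0 0.43 0 0 0 0;0 0 0.43 0 0 0 0", "squeeze": 25}}

```text
time: 3.9
position: [0.6204, -0.0093, 0.1113]
tool_rot: [0.995, -0.1, 0.0, 0.001]
ft_force: [-1.9, -3.5, 4.4]
grip_width: 0.0117
grip_force: 25.0
```

>>> {"name": "move_arm", "arguments": {"moves": "0 0 -0.1 0 0 0 0;0 0 -0.2 0 0 0 0;0 0 -0.3 0 0 0 0;0 0 -0.4 0 0 0 0;0 0 -0.5 0 0 0 0;0 0 -0.6 0 0 0 0;0 0 -0.8 0 0 0 0;0 0 -1 0 0 0 0;0 0 -1 0 0 0 0"}}

```text
time: 4.8
position: [0.6221, -0.0077, 0.2142]
tool_rot: [0.995, -0.1, 0.004, -0.0]
ft_force: [-0.0, -0.3, -0.4]
grip_width: 0.0119
grip_force: 25.0
```

>>> {"name": "move_arm", "arguments": {"moves": "-0.1 0.3 0 0 0 0 0;-0.13 0.7 0 0 0 0 0;-0.13 1 0 0 0 0 0;-0.13 1 0 0 0 0 0"}}

```text
time: 5.2
position: [0.5866, -0.1065, 0.2099]
tool_rot: [0.995, -0.102, -0.0, 0.0]
ft_force: [-0.3, -0.0, -0.4]
grip_width: 0.0119
grip_force: 25.0
```

>>> {"name": "move_arm", "arguments": {"moves": "0 0.4 0 0 0 0 0;0 0.8 0 0 0 0 0;0 1 0 0 0 0 0;0 1 0 0 0 0 0"}}

```text
time: 5.6
position: [0.5673, -0.2033, 0.21]
tool_rot: [0.995, -0.102, -0.0, -0.0]
ft_force: [0.2, 0.5, -1.0]
grip_width: 0.0118
grip_force: 25.0
```

>>> {"name": "move_arm", "arguments": {"moves": "0 0.4 0 0 0 0 0;0 0.8 0 0 0 0 0;0 1 0 0 0 0 0;0 1 0 0 0 0 0"}}

```text
time: 6.0
position: [0.5477, -0.3007, 0.2101]
tool_rot: [0.995, -0.101, 0.0, -0.0]
ft_force: [0.6, 1.0, -0.4]
grip_width: 0.0116
grip_force: 25.0
```

>>> {"name": "move_arm", "arguments": {"moves": "0 0.2 0.2 0 0.09 0 0;0 0.2 0.4 0 0.18 0 0;0 0.2 0.5 0 0.27 0 0;0 0.2 0.5 0 0.36 0 0;0 0.2 0.5 0 0.39 0 0;0 0.2 0.5 0 0.39 0 0;0 0.2 0.5 0 0.39 0 0"}}

```text
time: 6.7
position: [0.543, -0.3159, 0.1596]
tool_rot: [0.949, -0.096, 0.3, 0.028]
ft_force: [0.3, -0.7, -0.9]
grip_width: 0.0123
grip_force: 25.0
```

```bash
python3 -c "
from h import *
snap('scene','s3');snap('top','t3');a=cv2.imread('pics/t3.png')[150:300,280:480];b=cv2.imread('pics/s3.png')[90:300,80:360]
cv2.imwrite('pics/c4.png',np.hstack([cv2.resize(a,(400,300)),cv2.resize(b,(400,300))]))
o=robot.get_obs();print(o['position'],o['tool_rot'],o['q'])
M=R.from_quat(o['tool_rot']).as_matrix();print(M.round(2),M.T@(np.array([.545,-.320,.056])-o['position']))"
```

```text
[ 0.54349844 -0.3163      0.15987185] [ 0.9489106  -0.09545836  0.29942219  0.0283325 ] [-0.8812213   0.54165578  1.92407608  1.14199485  0.41136954 -0.12266629]
[[ 0.8  -0.2   0.56]
 [-0.16 -0.98 -0.11]
 [ 0.57 -0.   -0.82]] [-0.05777453  0.00368173  0.0863357 ]
```

View pics/c4.png

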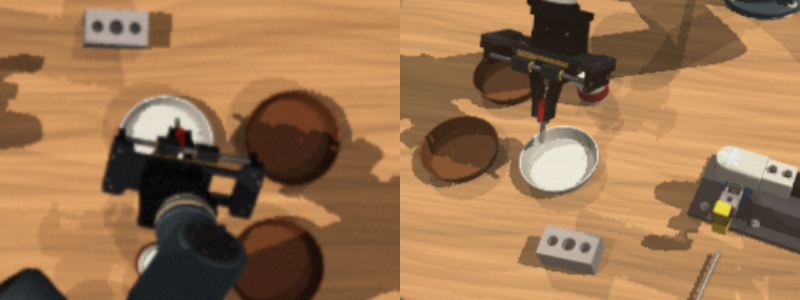

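The pin hangs tilted over the grey dish, and the jar and block are clear. Lowering.

>>> {"name": "move_arm", "arguments": {"moves": "-0.15 0.01 0.22 0 0 0 0;-0.29 0.02 0.43 0 0 0 0;-0.4 0.03 0.6 0 0 0 0;-0.5 0.04 0.74 0 0 0 0;-0.54 0.04 0.8 0 0 0 0;-0.56 0.04 0.83 0 0 0 0;-0.56 0.04 0.83 0 0 0 0;-0.56 0.04 0.83 0 0 0 0"}}

```text
time: 7.6
position: [0.5455, -0.3231, 0.0611]
tool_rot: [0.949, -0.095, 0.301, 0.03]
ft_force: [0.5, -1.3, 0.3]
grip_width: 0.012
grip_force: 25.0
```

>>> {"name": "move_arm", "arguments": {"moves": "-0.023 0 0.033 0 0 0 0;-0.023 0 0.033 0 0 0 0;-0.023 0 0.033 0 0 0 0.5;-0.023 0 0.033 0 0 0 0.5;-0.023 0 0.033 0 0 0 0.5;-0.023 0 0.033 0 0 0 0.5;-0.023 0 0.033 0 0 0 0.5;-0.023 0 0.033 0 0 0 0.5"}}

```text
time: 8.4
position: [0.5448, -0.3234, 0.0564]
tool_rot: [0.949, -0.095, 0.3, 0.03]
ft_force: [-0.8, 0.1, -0.5]
grip_width: 0.0424
grip_force: 0.0
```

>>> {"name": "move_arm", "arguments": {"moves": "0.11 0 -0.16 0 0 0 0.5;0.22 0 -0.33 0 0 0 0.5;0.34 0 -0.49 0 0 0 0.5;0.55 0 -0.8 0 0 0 0.5;0.65 0 -0.95 0 0 0 0.5;0.65 0 -0.95 0 0 0 0.5"}}

```text
time: 9.0
position: [0.5444, -0.3243, 0.1749]
tool_rot: [0.948, -0.094, 0.302, 0.032]
ft_force: [-0.2, -0.9, 0.7]
grip_width: 0.0437
grip_force: 0.0
```

>>> {"name": "move_arm", "arguments": {"moves": "0 0 0 0 -0.09 0 0.5;0 0 0 0 -0.18 0 0.5;0 0 0 0 -0.27 0 0.5;0 0 0 0 -0.36 0 0.5;0 0 0 0 -0.39 0 0.5;0 0 0 0 -0.39 0 0.5;0 0 0 0 -0.39 0 0.5"}}

```text
time: 9.7
position: [0.5461, -0.323, 0.1703]
tool_rot: [0.995, -0.098, 0.001, -0.0]
ft_force: [0.1, 0.5, -0.5]
grip_width: 0.0434
grip_force: 0.0
```

```bash
python3 -c "
from h import *
snap('wrist','w4');snap('scene','s4');a=cv2.imread('pics/w4.png');b=cv2.imread('pics/s4.png')[120:270,120:320]
cv2.imwrite('pics/c5.png',np.hstack([cv2.resize(a,(400,300)),cv2.resize(b,(400,300))]))
o=robot.get_obs();print(o['position'],o['tool_rot'],o['q'])
M=R.from_quat(o['tool_rot']).as_matrix();print(M.round(3),M.T@(np.array([.655,-.0185,.2])-o['position']))"
```

```text
[ 0.54290205 -0.32185059  0.16967311] [ 9.95070636e-01 -9.91558568e-02 -3.42496017e-04 -1.55810890e-03] [-0.71294744  0.61014817  1.47474657  0.00246964  1.05905368  1.05527535]
[[ 0.98  -0.197 -0.   ]
 [-0.197 -0.98   0.003]
 [-0.001 -0.003 -1.   ]] [ 0.05000251 -0.31959695 -0.02940725]
```

View pics/c5.png

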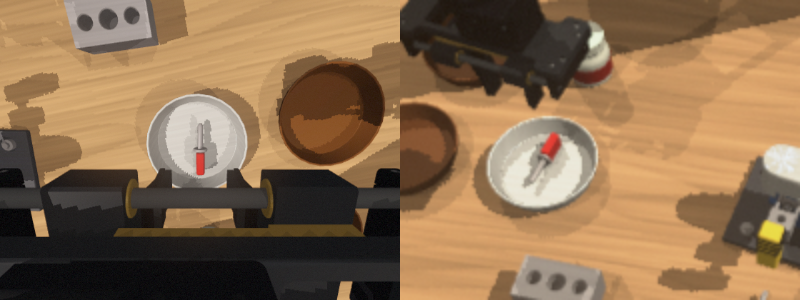

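The pin lies flat in the centre of the grey dish, let go. Next, the latch handle.

>>> {"name": "move_arm", "arguments": {"moves": "0 -0.4 -0.3 0 0 0 0.6;0.25 -0.8 -0.3 0 0 0 0.6;0.25 -1 -0.3 0 0 0 0.6;0.25 -1 -0.3 0 0 0 0.6"}}

```text
time: 10.2
position: [0.5863, -0.2266, 0.2005]
tool_rot: [0.995, -0.098, -0.001, -0.002]
ft_force: [-0.2, -0.2, -0.0]
grip_width: 0.0521
grip_force: 0.0
```

>>> {"name": "move_arm", "arguments": {"moves": "0.1 -0.4 0 0 0 0 0.6;0.25 -0.8 0 0 0 0 0.6;0.25 -1 0 0 0 0 0.6;0.25 -1 0 0 0 0 0.6"}}

```text
time: 10.6
position: [0.6307, -0.1352, 0.2003]
tool_rot: [0.995, -0.099, -0.001, -0.001]
ft_force: [-0.9, 0.0, 0.5]
grip_width: 0.052
grip_force: 0.0
```

>>> {"name": "move_arm", "arguments": {"moves": "0 -0.4 0 0 0 0 0.6;0 -0.8 0 0 0 0 0.6;0 -1 0 0 0 0 0.6;0 -1 0 0 0 0 0.6"}}

```text
time: 11.0
position: [0.6509, -0.0384, 0.2008]
tool_rot: [0.995, -0.099, -0.001, -0.0]
ft_force: [-0.1, -0.9, -0.0]
grip_width: 0.0522
grip_force: 0.0
```

>>> {"name": "move_arm", "arguments": {"moves": "0 -0.2 0.2 0 0 0 0.6;0 -0.2 0.4 0 0 0 0.6;0 -0.2 0.4 0 0 0 0.6;0 -0.2 0.4 0 0 0 0.6"}}

```text
time: 11.4
position: [0.6553, -0.0217, 0.1611]
tool_rot: [0.995, -0.101, -0.001, 0.0]
ft_force: [0.9, -0.2, -0.2]
grip_width: 0.0524
grip_force: 0.0
```

```bash
python3 -c "
from h import *
snap('wrist','w5');snap('scene','s5');a=cv2.imread('pics/w5.png');b=cv2.imread('pics/s5.png')[170:290,250:410]
cv2.imwrite('pics/c6.png',np.hstack([cv2.resize(a,(400,300)),cv2.resize(b,(400,300))]))
for i in range(3):
  o=robot.get_obs();print(o['position'],o['tool_rot'])
M=R.from_quat(o['tool_rot']).as_matrix();print(M.T@(np.array([.655,-.0185,.1])-o['position']))"
```

```text
[ 0.6565254  -0.02136388  0.16248674] [ 9.94900988e-01 -1.00852313e-01  8.76793098e-04  2.59107938e-04]
[ 0.6565254  -0.02136388  0.16248674] [ 9.94900988e-01 -1.00852313e-01  8.76793098e-04  2.59107938e-04]
[ 0.6565254  -0.02136388  0.16248674] [ 9.94900988e-01 -1.00852313e-01  8.76793098e-04  2.59107938e-04]
[-0.00218136 -0.00252068  0.06248207]
```

View pics/c6.png

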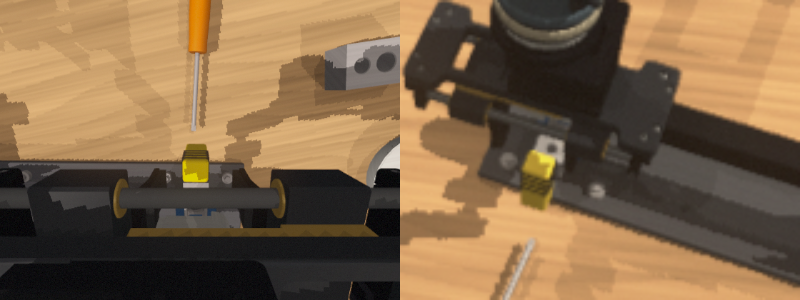

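The handle is at column 195 and the finger centre at about 202, which matches the computed 2.5 mm offset. Correcting, lowering and gripping.

>>> {"name": "move_arm", "arguments": {"moves": "-0.01 -0.025 0.3 0 0 0 0.6;-0.01 -0.025 0.62 0 0 0 0.6;-0.01 -0.025 0.62 0 0 0 0.6;-0.01 -0.025 0.62 0 0 0 0;-0.01 -0.025 0.62 0 0 0 0;-0.01 -0.025 0.62 0 0 0 0;-0.01 -0.025 0.62 0 0 0 0;-0.01 -0.025 0.62 0 0 0 0", "squeeze": 45}}

```text
time: 12.3
position: [0.6562, -0.0182, 0.101]
tool_rot: [0.995, -0.1, 0.001, 0.001]
ft_force: [-1.2, -5.0, 3.3]
grip_width: 0.0236
grip_force: 45.0
```

Gripped at 23.6 mm. Pulling out 14 mm along tool x.

>>> {"name": "move_arm", "arguments": {"moves": "0.03 0 0 0 0 0 0;0.06 0 0 0 0 0 0;0.09 0 0 0 0 0 0;0.12 0 0 0 0 0 0;0.14 0 0 0 0 0 0;0.14 0 0 0 0 0 0;0.14 0 0 0 0 0 0;0.14 0 0 0 0 0 0"}}

```text
time: 13.1
position: [0.666, -0.0203, 0.1007]
tool_rot: [0.995, -0.1, -0.004, 0.001]
ft_force: [-9.2, -3.2, 9.1]
grip_width: 0.0238
grip_force: 45.0
```

Run:
```python
from h import *
for i in range(1):
  o=robot.get_obs();print(o['position'],o['tool_rot'],o['ft_force'],o['time'])
for th in (.04,.08,.12,.16,.2,.24,.28,.31):
  # jig y,z of TCP rel hinge: y=-320, z=+5
  c,s=np.cos(th),np.sin(th); y=-320*c+5*s; z=320*s+5*c
  # tool y = -jig y, tool z=-jig z; rot that lifts -y end: about jig -x => tool rotvec -th about x
  print(th,'tool y %.3f z %.3f rx %.3f'%(-(y+320)/100,-(z-5)/100,-th/(np.pi/2)))
```

```text
[ 0.66596055 -0.02033403  0.1007174 ] [ 9.94974381e-01 -1.00063461e-01 -3.55760320e-03  7.93287855e-04] [-9.1787825  -3.19754889  9.11989495] 13.1
0.04 tool y -0.005 z -0.128 rx -0.025
0.08 tool y -0.014 z -0.256 rx -0.051
0.12 tool y -0.029 z -0.383 rx -0.076
0.16 tool y -0.049 z -0.509 rx -0.102
0.2 tool y -0.074 z -0.635 rx -0.127
0.24 tool y -0.104 z -0.759 rx -0.153
0.28 tool y -0.138 z -0.882 rx -0.178
0.31 tool y -0.168 z -0.974 rx -0.197
```

>>> {"name": "move_arm", "arguments": {"moves": "0.02 0 0 0 0 0 0;0.03 0 0 0 0 0 0;0.03 0 0 0 0 0 0;0.03 0 0 0 0 0 0"}}

```text
time: 13.5
position: [0.6684, -0.0208, 0.1007]
tool_rot: [0.995, -0.1, -0.004, 0.001]
ft_force: [-10.5, -3.7, 10.2]
grip_width: 0.0235
grip_force: 45.0
```

The force is about 10 N at roughly 12.5 mm of travel, as expected for a free latch. Lifting along the hinge arc.

>>> {"name": "move_arm", "arguments": {"moves": "0 -0.005 -0.128 -0.025 0 0 0;0 -0.014 -0.256 -0.051 0 0 0;0 -0.029 -0.383 -0.076 0 0 0;0 -0.049 -0.509 -0.102 0 0 0;0 -0.074 -0.635 -0.127 0 0 0;0 -0.104 -0.759 -0.153 0 0 0;0 -0.138 -0.882 -0.178 0 0 0;0 -0.168 -0.974 -0.197 0 0 0;0 -0.168 -0.974 -0.197 0 0 0;0 -0.168 -0.974 -0.197 0 0 0;0 -0.168 -0.974 -0.197 0 0 0;0 -0.168 -0.974 -0.197 0 0 0"}}

```text
time: 14.7
position: [0.6696, -0.0048, 0.195]
tool_rot: [0.983, -0.1, -0.023, 0.154]
ft_force: [-10.3, -6.1, -1.1]
grip_width: 0.0237
grip_force: 44.9
```

```bash
python3 -c "
from h import *
snap('wrist','w6');snap('scene','s6');a=cv2.imread('pics/w6.png');b=cv2.imread('pics/s6.png')[110:350,130:530]
cv2.imwrite('pics/c7.png',np.hstack([cv2.resize(a,(300,225)),cv2.resize(b,(500,300))[:225]]) if 0 else cv2.resize(b,(800,480)))
o=robot.get_obs();print(o['position'],o['ft_force'],o['grip_width'],o['joint_velocities'].round(3))"
```

```text
[ 0.66955767 -0.00475131  0.19495003] [-10.12385605  -5.57926898  -1.21574035] 0.02368877309296585 [ 0.    -0.001 -0.     0.001  0.001  0.001]
```

View pics/c7.png

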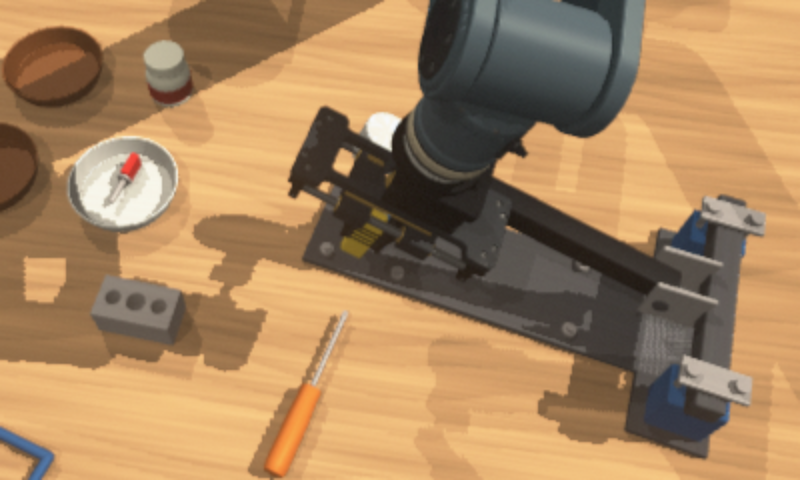

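The tongue is raised and held by the handle, about 94 mm up (roughly 0.3 rad), and steady. The pin is in the dish, and the jar, block and screwdriver are undisturbed.

```bash
python3 -c "
from rig import robot
print(robot.hand_in())"
```

```text
the job is handed in; nothing more can be done
None
```

The job is handed in (no verdict returned): the pin lies in the grey metal dish, the latch was pulled about 12.5 mm, and the tongue is held by its handle with the coupler roughly 9–10 cm above the ball, nothing else disturbed.

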